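# Steady the dosing caddy and present the dropper bottle

## Robot

A 7-joint arm with a two-finger parallel gripper is mounted at the origin on the work surface. World frame = base frame: x ahead of the robot, y to its left, z up, the work surface at z = 0. Lengths are in m, angles in rad, forces in N, time in s.
With the tool pointing down it reaches from about 0.4 to 0.85 m from the base axis. Payload 4.5 kg.
Tool frame: the origin (TCP) lies between the finger pads, 19 mm behind the fingertips; this is the grasp point; z points along the fingers, y is the line along which they close (so a half turn about z gives the same grasp; the last joint's range is limited). The gripper opens to 88 mm and grips with 3 to 60 N. Pads are 18 mm wide; open, the fingers measure 123 mm over their backs; the gripper's body (75 mm by 187 mm) begins 45 mm behind the grasp point.
Start: joints at [1.262, 0.689, -0.195, 1.565, 0.157, 0.902, -0.215], TCP at [0.21, -0.589, 0.257] pointing down, gripper open.
Joint ranges: [-3.01, 3.01], [-0.46, 2.08], [-1.47, 1.51], [0.13, 2.56], [-1, 4.14], [0.04, 2.09], [-2.66, 2.66]. Speed limits (rad/s): [2.57, 2.57, 3.14, 3.14, 3.14, 3.14, 3.14].

## Interface

Orientations are given as a unit quaternion [x, y, z, w].
In Python, from plant import * gives the robot as it stands.
- The arm moves only by the tool send_rows, never from a script. Its argument "targets" is a list of rows, each a list of 2 entries, a list of its own where there are three numbers: the shift along the tool's x, y, z in units of 0.3 m (1.0 is 0.3 m), then the turn, a rotation vector about the tool's x, y, z in units of pi rad (1.0 is pi rad). A call has 1 to 12 rows; each row is the pose to reach, as a shift and turn from the pose commanded when the call began, along the tool's axes at that moment, turning the shorter way round; what a row does not reach only later rows make up. A row lasts 1/8 s, in which the tool goes at most 62.5 mm and 10.7 degrees, less where a joint would pass 70% of its speed; a pose out of reach is approached as far as the arm can. A call with a number of a shift or a turn outside -1 to 1 is refused whole. A call with a gripper value outside its range is refused whole. "fingers" is the opening, from 0 (shut) to 1 (fully open), set as the call begins (left out, the last holds). The fingers move at their own pace and stop on an object; "newtons" is the grip in N (left out, the last holds). Time passes only in rows, so rows that repeat a pose let the fingers close. It gives the time, the measured TCP pose, the force, the opening and the grip force at its end, in the units of the state.
- get_state(): the state, without advancing time (a new reading comes with each control period).
- snapshot(name): name is "side" or "top"; returns a dict with "img" (400x640x3 uint8, blue, green, red), "fx", "fy", "cx", "cy" (pixels), "cam_to_world" (4x4, takes a point from camera to world coordinates). Camera axes: x right, y down, z forward; pixel columns grow to the right and rows downward; lengths in m; the calibration is good to about 2 mm. A picture is of the moment at which its call begins. There is no depth.
- finish_job(): hands the job in; it is judged then, once.
The state is a dict: "clock": time; "q": joint angles; "qd": joint speeds; "joint_torque": joint torques, N m; "tool_pos": TCP position; "eef_rot": TCP orientation; "contact_force": force on the tool from outside, world axes, zero at the start; "moment": the same for the moment, N m; "opening": opening from 0.0 (shut) to 1.0 (fully open); "finger_force": force on a finger pad.
Only numpy, scipy, OpenCV 4.12 (cv2) and the standard library are available. Lean on these libraries where they do the work, as an engineer would, in place of code of your own. Each camera call takes 0.05 s, during which the arm holds its last target. There are 200 camera calls.

## Task

Get the dosing caddy ready so I can twist the cap off the dropper bottle: first swing the caddy's folded steadying leg all the way out until it seats in its end detent, then turn the carousel by its centre knob until the tall slim dropper bottle faces straight to the caddy's front (the side with the pointed tab). Finish still gripping the knob between the fingers, keeping the carousel still; do not let go at the end, and leave the feeding ring, the tweezers and the suction-cup holder where they lie.

Things in the scene. Friction and masses are not known exactly. Their poses are not given: they have to be found in the camera images.
- caddy: The caddy's square grey plastic base, 200 x 200 x 22 mm, fixed to the shelf. Origin: centre of its underside, on the carousel's vertical axis. Its -x axis points to its front: the edge with a small pointed tab (15 mm high, tip 31 mm out), turned to the robot's side within 0.4 rad. Its -y side (right, seen from the robot) carries the leg.
- carousel: Wooden turntable disc, 190 mm wide, top at height 36 mm, origin on its axis at its underside (22 mm up). Its own -x side carries the dropper bottle; round jar (50 wide, 40 tall), square tin (44, 42) and open cup (46, 45) fill the other quarters, all fixed in the disc, 62 mm from the axis. Turns freely both ways, no stops in reach, friction 0.03 N m, stays where left.
- knob_grip (a point): Centre of the carousel's grey knob, on the axis, at height 156 mm. The knob is a bar 60 mm long (along the line from the axis to the bottle), 18 mm thick and 36 mm high (heights 138 to 174 mm). Gripped from above across its thickness, with the TCP at this point.
- bottle_tip (a point): Top of the pointed tip of the tall slim clear dropper bottle with white twist cap (31 mm diameter; the tallest of the four containers), on the bottle's axis, 62 mm from the carousel's axis, height 115 mm. The bottle faces front when this point lies straight in front (-x of the caddy) of the carousel's axis.
- leg (a joint): Angle of the steadying leg about its vertical pivot: 0 is folded along the caddy's right side (pointing to caddy +x), 1.57 is fully out and seated (pointing to caddy -y). It opens clockwise seen from above. Hinge friction 0.09 N m: it stays where left, but over about the last 0.3 rad it is pulled by itself into its end detent at the stop. It starts folded or up to 0.35 rad open.
- leg_hinge (a point): The leg's pivot axis, at height 10 mm; 30 mm to the front of the caddy's centre and 125 mm to its right, under a lug 32 mm high.
- leg_post (a point): Centre of the top of the leg's round black finger post: upright, 14 mm diameter, heights 16 to 85 mm, at the leg's free end, 100 mm from the pivot. The leg itself is a steel bar 16 mm wide, 16 mm high. Pinch the post from above or push it sideways.
- feeding_ring: Bystander: red plastic ring, 90 mm outside, 72 mm inside, 10 mm high, lying flat on the shelf. Origin: centre of its underside.
- tweezers: Bystander: stainless steel aquascaping tweezers, 190 mm long (along its x), 30 mm wide, 6 mm thick, lying flat. Origin: near the middle, underside.
- suction_holder: Bystander: grey suction-cup holder standing on its 44 mm cup, 44 mm high. Origin: centre of its underside.

How it is judged:
By the outcome, as a careful person would: the job done as asked, in the order asked, and still so for the second after the job is handed in, while the arm keeps its last pose, push and grip.
It also fails if it takes over 72 s, if anything falls off the work surface, if the arm or the gripper's body presses on something with over 40 N, if the wrist force passes 120 N, or if a joint passes its speed limit or range.

## Working session

There is one attempt and no reset: what is moved stays moved. The work goes in short steps, Python scripts to look and compute and a tool call to move; the robot and the scene stay as the last step left them, time stands still between calls to the robot, and variables do not carry over. Pictures are saved under pics/ and viewed, at most 10 in all, crops included, and the job is handed in when it is done.

Besides the shell and the picture viewer there is one more tool, called after "Emit:" as a command line: name --argument value ..., lists and objects as JSON in quotes. send_rows: Moves the arm, as the interface text tells. Its arguments: {"type":"object","properties":{"targets":{"type":"array"},"fingers":{"type":"number"},"newtons":{"type":"number"}},"required":["targets"]}

```bash
mkdir -p pics; ls; python3 - <<'E'
from plant import *
import cv2,json,numpy as np
s=get_state();print({k:np.round(v,3).tolist() for k,v in s.items()})
for n in("top","side"):
    d=snapshot(n);cv2.imwrite(f"pics/{n}0.png",d["img"]);print(n,d["fx"],d["fy"],d["cx"],d["cy"],np.round(d["cam_to_world"],4).tolist())
E
```

```text
pics
{'clock': 0.0, 'q': [1.262, 0.69, -0.194, 1.566, 0.157, 0.902, -0.215], 'qd': [-0.0, -0.0, -0.0, 0.002, 0.001, 0.001, -0.001], 'joint_torque': [0.0, -52.757, -1.267, -15.343, -0.052, 0.007, 0.0], 'tool_pos': [0.21, -0.588, 0.257], 'eef_rot': [0.985, 0.171, -0.0, -0.001], 'contact_force': [-0.055, 0.064, 0.174], 'moment': [-0.015, -0.026, -0.022], 'finger_force': 0.0, 'opening': 1.004}
top 388.4286954470669 388.4286954470669 315.34047934290936 196.17094295901367 [[0.0067, -0.9955, 0.095, 0.5271], [-1.0, -0.0061, 0.0063, 0.0021], [-0.0057, -0.095, -0.9955, 1.0572], [0.0, 0.0, 0.0, 1.0]]
side 494.1507537395744 494.1507537395744 320.3598505032809 198.16485039367365 [[-0.9252, -0.2255, 0.3051, 0.1565], [-0.3794, 0.5385, -0.7524, 1.0503], [0.0053, -0.8119, -0.5838, 0.9296], [0.0, 0.0, 0.0, 1.0]]
```

View pics/top0.png

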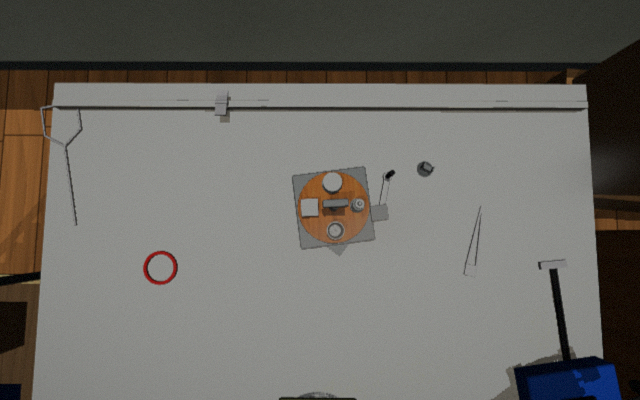

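View pics/side0.png

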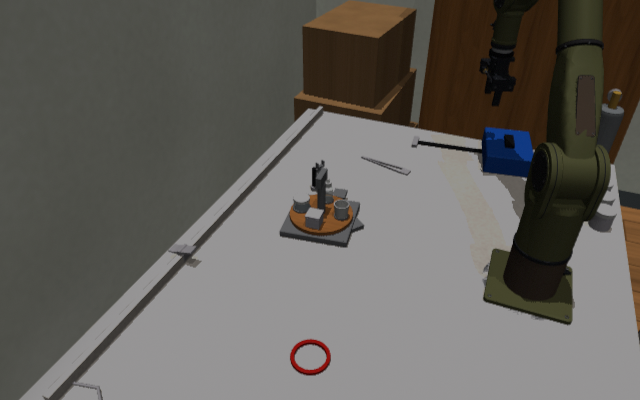

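The top view shows the caddy around (333,208), with its tab near (340,252). The lug is at (380,213), the black post at (390,175), the bottle probably at (358,205) and the knob at (335,203). The side view shows the same arrangement. Next I'll zoom in.

```bash
cat > h.py <<'E'
from plant import *
import cv2,numpy as np
from scipy.spatial.transform import Rotation as R
def ray(d,u,v):
    T=np.array(d["cam_to_world"]);r=T[:3,:3]@[(u-d["cx"])/d["fx"],(v-d["cy"])/d["fy"],1];return T[:3,3],r
def onz(d,u,v,z):
    o,r=ray(d,u,v);return o+r*(z-o[2])/r[2]
def proj(d,p):
    T=np.array(d["cam_to_world"]);c=T[:3,:3].T@(np.array(p)-T[:3,3]);return c[0]/c[2]*d["fx"]+d["cx"],c[1]/c[2]*d["fy"]+d["cy"]
def go(p,zrot=None):
    "shift units & turn units to reach world p, tool down with closing line at world angle zrot"
    s=get_state();r=R.from_quat(s["eef_rot"]);y=r.as_matrix()[:,1]
    sh=r.inv().apply(np.array(p)-s["tool_pos"])/.3
    print("pos",np.round(s["tool_pos"],4),"yang",round(np.degrees(np.arctan2(y[1],y[0])),1),"shift",np.round(sh,3))
    if zrot is not None:
        yy=np.array([np.cos(zrot),np.sin(zrot),0]);z=np.array([0,0,-1.])
        for sg in(1,-1):
            M=np.c_[np.cross(sg*yy,z),sg*yy,z];print(" turn",np.round((r.inv()*R.from_matrix(M)).as_rotvec()/np.pi,4))
E
python3 - <<'E'
from h import *
a=snapshot("top");b=snapshot("side")
i=a["img"][140:265,275:445];j=b["img"][145:255,265:385]
A=cv2.resize(i,None,fx=4.7,fy=4.7,interpolation=cv2.INTER_CUBIC);cv2.imwrite("pics/ta.png",cv2.convertScaleAbs(A,alpha=1.4))
cv2.imwrite("pics/sb.png",cv2.convertScaleAbs(cv2.resize(j,None,fx=5,fy=5,interpolation=cv2.INTER_CUBIC),alpha=1.4))
hsv=cv2.cvtColor(a["img"],cv2.COLOR_BGR2HSV)
m=cv2.inRange(hsv[140:265,275:445],(5,90,40),(25,255,255));c=max(cv2.findContours(m,0,1)[0],key=cv2.contourArea)
(x,y),r=cv2.minEnclosingCircle(c);print("disc",onz(a,x+275,y+140,.036),r*1.02/388)
E
```

```text
disc [ 0.59685085 -0.03782581  0.036     ] 0.09417362016500885
```

View pics/ta.png

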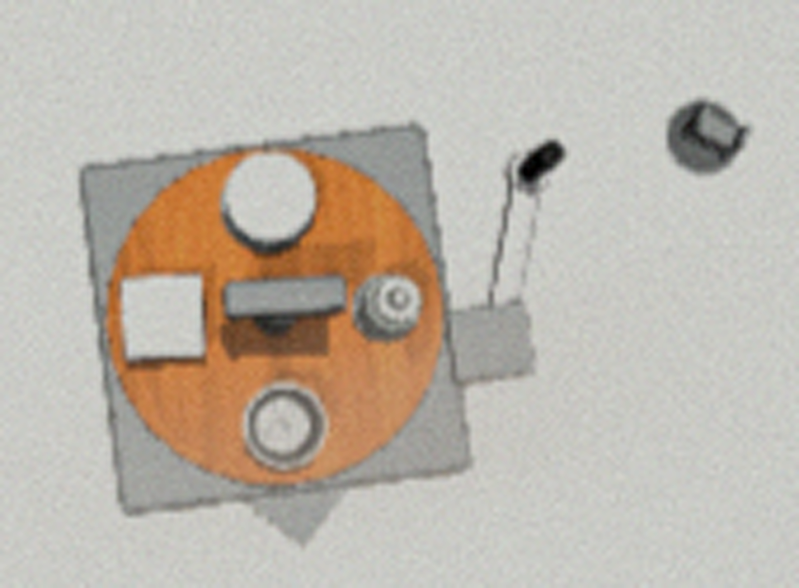

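View pics/sb.png

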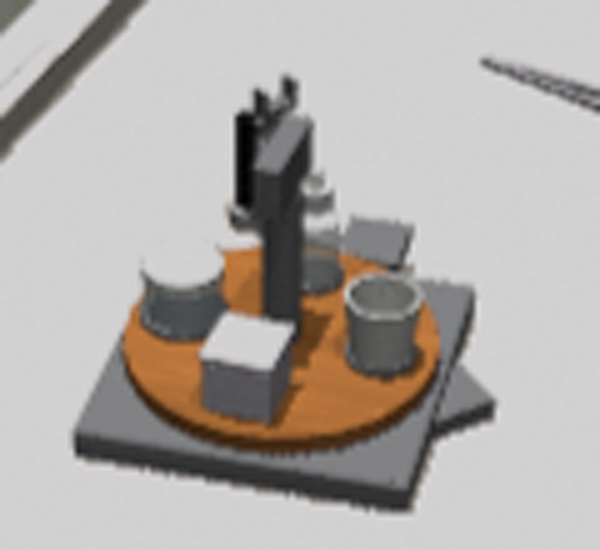

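In the zoomed top view, the base corners are at (82,166), (420,124), (468,466) and (126,512), and the tab tip is at (303,546). The bottle tip is at (399,297), the post top at (553,151) and the knob's top bar is centred at (285,297). The side view confirms that the tall bottle is on the lug side and the post stands behind the knob.

```bash
python3 - <<'E'
from h import *
a=snapshot("top")
f=lambda u,v,z:onz(a,u/4.7+275-.4,v/4.7+140-.4,z)
C=np.array([f(*p,.022)[:2] for p in[(82,166),(420,124),(468,466),(126,512)]]);c=C.mean(0)
print("corners ctr",c,"sides",np.linalg.norm(C-np.roll(C,1,0),axis=1))
e=[C[3]-C[0],C[2]-C[1]]; e2=[C[0]-C[1],C[3]-C[2]]
print("front dir deg",[np.degrees(np.arctan2(v[1],v[0])) for v in e],[np.degrees(np.arctan2(v[1],v[0]))+90 for v in e2])
t=f(303,546,.015)[:2];print("tab",np.degrees(np.arctan2(*(t-c)[::-1])),np.linalg.norm(t-c))
th=np.mean([np.arctan2(v[1],v[0])%(2*np.pi) for v in e]+[(np.arctan2(v[1],v[0])+np.pi/2)%(2*np.pi) for v in e2])
F=np.array([np.cos(th),np.sin(th)]);L=np.array([F[1],-F[0]]) # left of caddy(+y): x=-F
X=-F;Y=np.array([-X[1],X[0]])
print("theta front",np.degrees(th),"X",X)
h=c+.03*F-.125*Y;p=f(553,151,.085)[:2];
print("hinge",h,"post",p,np.linalg.norm(p-h),"leg angle",np.arctan2(*( (p-h)@Y,(p-h)@X)))
pb=f(527,172,.016)[:2];print("postbase",pb,np.linalg.norm(pb-h))
print("post out",h-.1*Y)
b=f(399,297,.115)[:2];v=b-c;print("bottle",b,np.linalg.norm(v),np.degrees(np.arctan2(v[1],v[0])))
K=np.array([f(*q,.174)[:2] for q in[(224,284),(344,278),(346,306),(226,316)]]);print("knob",K.mean(0),np.linalg.norm(K-np.roll(K,1,0),axis=1))
k=K[1]+K[2]-K[0]-K[3];print("knob dir",np.degrees(np.arctan2(k[1],k[0])))
# post top across two views
s=snapshot("side");g=s["img"][160:190,305:322];
m=(g.max(2)<25);ys,xs=np.nonzero(m);print("side black",xs.mean()+305,ys.min()+160,ys.max()+160,"proj of post top",proj(s,[*p,.085]))
E
```

```text
corners ctr [ 0.59781572 -0.0384034 ] sides [0.19825907 0.19526816 0.19653899 0.19430195]
front dir deg [np.float64(-172.1165091299765), np.float64(-172.39694571892525)] [np.float64(187.4895037802497), np.float64(187.99545948962347)]
tab -172.53549289051904 0.13105840695346707
theta front 187.74287710524285 X [0.99088265 0.13472775]
hinge [ 0.58493021 -0.16630557] post [ 0.68302486 -0.18573217] 0.09999976519488883 leg angle -0.3306483414635874
postbase [ 0.68180046 -0.18397693] 0.0984688966813088
post out [ 0.59840298 -0.26539383]
bottle [ 0.60141961 -0.09944035] 0.06114325653483307 -86.6209241639049
knob [ 0.59691021 -0.03782033] [0.01559436 0.05832714 0.0136536  0.05837381]
knob dir -85.8187359109699
side black 313.9423076923077 168 186 proj of post top (np.float64(313.27243632496186), np.float64(167.38306149028742))
```

```bash
python3 - <<'E'
from h import *
go([.683,-.186,.19],np.pi/4)
go([.683,-.186,.073])
E
```

```text
pos [ 0.21   -0.5885  0.2572] yang -70.4 shift [ 1.936 -0.733  0.224]
 turn [-1.000e-04 -2.000e-04 -6.409e-01]
 turn [-2.000e-04  1.000e-04  3.591e-01]
pos [ 0.21   -0.5885  0.2572] yang -70.4 shift [ 1.936 -0.733  0.614]
```

Emit:
send_rows --targets '[[[0.968,-0.366,0.0],[0,0,0.359]],[[0.968,-0.366,0.0],[0,0,0.359]],[[0.968,-0.366,0.0],[0,0,0.359]],[[0.968,-0.366,0.0],[0,0,0.359]],[[0.968,-0.366,0.0],[0,0,0.359]],[[0.968,-0.366,0.0],[0,0,0.359]],[[0.968,-0.366,0.0],[0,0,0.359]],[[0.968,-0.366,0.0],[0,0,0.359]]]' --fingers 0.6

```text
clock: 1.3
tool_pos: [0.4457, -0.3885, 0.2575]
eef_rot: [0.924, -0.382, -0.0, 0.0]
contact_force: [-0.4, -0.8, -0.6]
opening: 0.598
finger_force: 0.0
```

```bash
python3 - <<'E'
from h import *
go([.683,-.186,.19],np.pi/4)
go([.683,-.186,.073])
print(get_state()["q"])
E
```

```text
pos [ 0.4457 -0.3885  0.2575] yang -134.9 shift [ 0.084 -1.036  0.224]
 turn [-0.000e+00  4.000e-04 -9.995e-01]
 turn [0.0002 0.     0.0005]
pos [ 0.4457 -0.3885  0.2575] yang -134.9 shift [ 0.084 -1.037  0.614]
[ 0.54016329  0.64708582  0.1702367   1.68279157 -0.13862387  0.82363893
 -1.58361314]
```

Emit:
send_rows --targets '[[[0.084,-1.0,0.15],[0,0,0]],[[0.084,-1.0,0.15],[0,0,0]],[[0.084,-1.0,0.15],[0,0,0]],[[0.084,-1.0,0.15],[0,0,0]],[[0.084,-1.0,0.15],[0,0,0]],[[0.084,-1.0,0.15],[0,0,0]],[[0.084,-1.0,0.15],[0,0,0]],[[0.084,-1.0,0.15],[0,0,0]]]'

```text
clock: 2.3
tool_pos: [0.6752, -0.1961, 0.2129]
eef_rot: [0.923, -0.384, 0.0, 0.001]
contact_force: [-0.3, -0.5, 0.2]
opening: 0.599
finger_force: 0.0
```

```bash
python3 - <<'E'
from h import *
go([.683,-.186,.073],np.pi/4)
E
```

```text
pos [ 0.6752 -0.1961  0.2129] yang -135.2 shift [-0.006 -0.043  0.466]
 turn [-3.000e-04 -7.000e-04  9.991e-01]
 turn [ 0.0004 -0.0002 -0.0009]
```

Emit:
send_rows --targets '[[[-0.006,-0.043,0.1],[0,0,0]],[[-0.006,-0.043,0.25],[0,0,0]],[[-0.006,-0.043,0.4],[0,0,0]],[[-0.006,-0.043,0.465],[0,0,0]],[[-0.006,-0.043,0.465],[0,0,0]]]'

```text
clock: 2.92
tool_pos: [0.6835, -0.1837, 0.0723]
eef_rot: [0.924, -0.383, -0.001, 0.0]
contact_force: [-0.7, -0.1, 1.0]
opening: 0.599
finger_force: 0.0
```

Emit:
send_rows --targets '[[[0,0,0],[0,0,0]],[[0,0,0],[0,0,0]],[[0,0,0],[0,0,0]],[[0,0,0],[0,0,0]],[[0,0,0],[0,0,0]]]' --fingers 0.0 --newtons 10

```text
clock: 3.55
tool_pos: [0.684, -0.183, 0.0732]
eef_rot: [0.924, -0.383, -0.0, 0.0]
contact_force: [-1.8, 0.1, 3.9]
opening: 0.156
finger_force: 10.0
```

```bash
python3 - <<'E'
from h import *
s=get_state();print(s["opening"]*88,s["finger_force"],s["contact_force"])
H=np.array([.585,-.1663]);X=np.array([.99088,.13473]);Y=np.array([-X[1],X[0]])
p=s["tool_pos"][:2]-H;print("rad",np.linalg.norm(p),"ang",-np.arctan2(p@Y,p@X))
for a in np.linspace(.45,1.6,9): 
    q=H+.1*(np.cos(a)*X-np.sin(a)*Y);print(round(a,2),q);go([*q,s["tool_pos"][2]])
E
```

```text
13.724036828718463 9.999814289622009 [-1.78331009  0.12766021  3.90334344]
rad 0.10039247234366594 ang 0.30203558734238356
0.45 [ 0.68008379 -0.19726814]
pos [ 0.684  -0.183   0.0732] yang -135.0 shift [0.024 0.043 0.   ]
0.59 [ 0.67466672 -0.21057   ]
pos [ 0.684  -0.183   0.0732] yang -135.0 shift [0.043 0.087 0.   ]
0.74 [ 0.66739996 -0.22295863]
pos [ 0.684  -0.183   0.0732] yang -135.0 shift [0.055 0.133 0.   ]
0.88 [ 0.65843341 -0.23417848]
pos [ 0.684  -0.183   0.0732] yang -135.0 shift [0.06  0.181 0.   ]
1.03 [ 0.64795203 -0.2439981 ]
pos [ 0.684  -0.183   0.0732] yang -135.0 shift [0.059 0.229 0.   ]
1.17 [ 0.63617206 -0.25221492]
pos [ 0.684  -0.183   0.0732] yang -135.0 shift [0.05  0.276 0.   ]
1.31 [ 0.62333648 -0.25865945]
pos [ 0.684  -0.183   0.0732] yang -135.0 shift [0.035 0.321 0.   ]
1.46 [ 0.60971007 -0.26319874]
pos [ 0.684  -0.183   0.0732] yang -135.0 shift [0.014 0.364 0.   ]
1.6 [ 0.59557393 -0.26573915]
pos [ 0.684  -0.183   0.0732] yang -135.0 shift [-0.013  0.403  0.   ]
```

The opening is 13.7 mm, which matches the 14 mm post, so the post is pinched. I'll swing it along the arc.

Emit:
send_rows --targets '[[[0.024,0.043,0],[0,0,0]],[[0.043,0.087,0],[0,0,0]],[[0.055,0.133,0],[0,0,0]],[[0.06,0.181,0],[0,0,0]],[[0.059,0.229,0],[0,0,0]],[[0.05,0.276,0],[0,0,0]],[[0.035,0.321,0],[0,0,0]],[[0.014,0.364,0],[0,0,0]],[[-0.002,0.388,0],[0,0,0]],[[-0.013,0.403,0],[0,0,0]],[[-0.013,0.403,0],[0,0,0]],[[-0.013,0.403,0],[0,0,0]]]'

```text
clock: 5.05
tool_pos: [0.5974, -0.2652, 0.0729]
eef_rot: [0.924, -0.382, 0.001, -0.0]
contact_force: [5.0, 0.4, -0.6]
opening: 0.155
finger_force: 10.0
```

```bash
python3 - <<'E'
from h import *
s=get_state();print(s["opening"]*88,s["finger_force"],s["contact_force"])
H=np.array([.585,-.1663]);X=np.array([.99088,.13473]);Y=np.array([-X[1],X[0]])
p=s["tool_pos"][:2]-H;print("rad",np.linalg.norm(p),"ang",-np.arctan2(p@Y,p@X))
go([.597,-.038,.24],np.radians(4))
E
```

```text
13.668004937140042 10.000481670722365 [ 4.98858345  0.36890809 -0.55143086]
rad 0.09965410977983254 ang 1.5816268461211738
pos [ 0.5974 -0.2652  0.0729] yang -134.9 shift [-0.535 -0.536 -0.557]
 turn [ 4.000e-04 -7.000e-04 -7.718e-01]
 turn [-0.0005 -0.0003  0.2282]
```

Emit:
send_rows --targets '[[[0,0,0],[0,0,0]],[[0,0,0],[0,0,0]],[[0,0,0],[0,0,0]],[[0,0,-0.15],[0,0,0]],[[0,0,-0.3],[0,0,0]],[[0,0,-0.45],[0,0,0]],[[0,0,-0.56],[0,0,0]],[[0,0,-0.56],[0,0,0]]]' --fingers 0.5

```text
clock: 6.05
tool_pos: [0.5973, -0.2665, 0.2438]
eef_rot: [0.924, -0.383, 0.003, 0.0]
contact_force: [0.0, 0.3, -0.6]
opening: 0.5
finger_force: 0.0
```

```bash
python3 - <<'E'
from h import *
s=get_state();print(np.round(s["q"],3))
go([.597,-.038,.24],np.radians(3.9))
a=snapshot("top")
A=cv2.resize(a["img"][140:285,275:445],None,fx=4,fy=4,interpolation=cv2.INTER_CUBIC);cv2.imwrite("pics/t2.png",cv2.convertScaleAbs(A,alpha=1.4))
b=snapshot("side");cv2.imwrite("pics/s2.png",cv2.resize(b["img"][115:255,265:425],None,fx=4,fy=4,interpolation=cv2.INTER_CUBIC))
print("expected post top seated",proj(b,[.5984,-.2654,.085]),"bottom",proj(b,[.5984,-.2654,.016]))
E
```

```text
[ 0.251  0.747  0.186  1.502 -0.161  0.902 -1.868]
pos [ 0.5973 -0.2665  0.2438] yang -135.0 shift [-0.539 -0.538  0.011]
 turn [ 0.0017 -0.0014 -0.7716]
 turn [-0.0011 -0.0014  0.2283]
expected post top seated (np.float64(346.57034005464044), np.float64(160.75609394712777)) bottom (np.float64(345.8240121183317), np.float64(178.36058799009547))
```

View pics/s2.png

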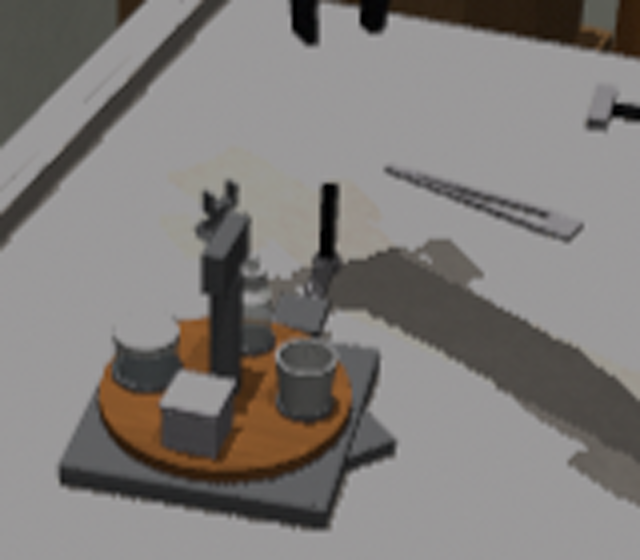

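The side view puts the post top at (347.5,161.2), against (346.6,160.8) expected when seated, so the leg is out. I'll leave joint 7 room for the coming turn of about -86° by taking the -0.77 wrist turn.

Emit:
send_rows --targets '[[[-0.539,-0.538,0],[0,0,-0.7717]],[[-0.539,-0.538,0],[0,0,-0.7717]],[[-0.539,-0.538,0],[0,0,-0.7717]],[[-0.539,-0.538,0],[0,0,-0.7717]],[[-0.539,-0.538,0],[0,0,-0.7717]],[[-0.539,-0.538,0],[0,0,-0.7717]],[[-0.539,-0.538,0],[0,0,-0.7717]],[[-0.539,-0.538,0],[0,0,-0.7717]],[[-0.539,-0.538,0],[0,0,-0.7717]],[[-0.539,-0.538,0],[0,0,-0.7717]],[[-0.539,-0.538,0],[0,0,-0.7717]],[[-0.539,-0.538,0],[0,0,-0.7717]]]'

```text
clock: 7.65
tool_pos: [0.5946, -0.0371, 0.2389]
eef_rot: [0.741, 0.671, -0.001, -0.002]
contact_force: [-0.3, -0.3, -0.1]
opening: 0.499
finger_force: 0.0
```

```bash
python3 - <<'E'
from h import *
s=get_state();print(np.round(s["q"],3))
go([.597,-.038,.156],np.radians(3.9))
E
```

```text
[ 0.238  0.699 -0.445  1.666  0.371  0.866 -0.459]
pos [ 0.5946 -0.0371  0.2389] yang -5.7 shift [-0.002  0.009  0.276]
 turn [-0.0013 -0.0001 -0.0532]
 turn [-2.000e-04  1.900e-03  9.468e-01]
```

Emit:
send_rows --targets '[[[-0.002,0.009,0.05],[0,0,-0.0532]],[[-0.002,0.009,0.15],[0,0,-0.0532]],[[-0.002,0.009,0.25],[0,0,-0.0532]],[[-0.002,0.009,0.276],[0,0,-0.0532]],[[-0.002,0.009,0.276],[0,0,-0.0532]]]'

```text
clock: 8.28
tool_pos: [0.5979, -0.0378, 0.1573]
eef_rot: [0.685, 0.729, -0.001, -0.001]
contact_force: [0.6, -0.5, -0.3]
opening: 0.495
finger_force: 0.0
```

Emit:
send_rows --targets '[[[0,0,0],[0,0,0]],[[0,0,0],[0,0,0]],[[0,0,0],[0,0,0]],[[0,0,0],[0,0,0]],[[0,0,0],[0,0,0]]]' --fingers 0.0 --newtons 25

```text
clock: 8.9
tool_pos: [0.5982, -0.0381, 0.1591]
eef_rot: [0.685, 0.728, -0.0, 0.0]
contact_force: [-2.6, 0.3, 5.6]
opening: 0.197
finger_force: 30.5
```

```bash
python3 - <<'E'
from h import *
s=get_state();print(np.round(s["q"],3),s["opening"]*88,s["moment"])
go([.597,-.038,.156],np.radians(3.7-86))
E
```

```text
[ 0.23   0.81  -0.432  1.725  0.483  0.714 -0.394] 17.360884521738836 [-0.10087223  0.43966655  0.07974971]
pos [ 0.5982 -0.0381  0.1591] yang 3.5 shift [ 0.    -0.004  0.01 ]
 turn [1.000e-04 2.000e-04 4.768e-01]
 turn [-2.000e-04  1.000e-04 -5.232e-01]
```

The grip reads 17.4 mm on the 18 mm knob. Next is the turn of about 86°.

Emit:
send_rows --targets '[[[0,0,0],[0,0,0.045]],[[0,0,0],[0,0,0.09]],[[0,0,0],[0,0,0.135]],[[0,0,0],[0,0,0.18]],[[0,0,0],[0,0,0.225]],[[0,0,0],[0,0,0.27]],[[0,0,0],[0,0,0.315]],[[0,0,0],[0,0,0.36]],[[0,0,0],[0,0,0.405]],[[0,0,0],[0,0,0.445]],[[0,0,0],[0,0,0.477]],[[0,0,0],[0,0,0.477]]]'

```text
clock: 10.4
tool_pos: [0.5992, -0.039, 0.1591]
eef_rot: [0.998, 0.067, 0.001, 0.001]
contact_force: [0.3, -2.9, 5.0]
opening: 0.205
finger_force: 30.6
```

Emit:
send_rows --targets '[[[0,0,0],[0,0,0]],[[0,0,0],[0,0,0]],[[0,0,0],[0,0,0]],[[0,0,0],[0,0,0]]]'

```text
clock: 10.9
tool_pos: [0.5992, -0.039, 0.1591]
eef_rot: [0.998, 0.067, 0.001, 0.001]
contact_force: [0.6, -3.6, 5.8]
opening: 0.2
finger_force: 30.6
```

```bash
python3 - <<'E'
from h import *
s=get_state();print(np.round(s["q"],3),s["opening"]*88,s["moment"],s["contact_force"])
go([.5978,-.0382,.156],np.radians(-82.26))
for n,(y,Y,x,X) in {"top":(140,285,275,445),"side":(115,255,265,425)}.items():
    a=snapshot(n);A=cv2.resize(a["img"][y:Y,x:X],None,fx=4,fy=4,interpolation=cv2.INTER_CUBIC);cv2.imwrite(f"pics/{n}3.png",cv2.convertScaleAbs(A,alpha=1.4))
    c=np.array([.5974,-.0382]);th=np.radians(187.74);t=c+.062*np.array([np.cos(th),np.sin(th)])
    u,v=proj(a,[*t,.115]);print(n,"expected tip",u,v,"crop",(u-x)*4,(v-y)*4)
E
```

```text
[-0.002  0.782 -0.018  1.737  0.024  0.621 -1.47 ] 17.607818331062724 [-0.45704586  0.14172117  0.01443861] [ 0.58041654 -3.63412478  5.75082012]
pos [ 0.5992 -0.039   0.1591] yang -82.3 shift [-0.004 -0.003  0.01 ]
 turn [ 0.0004 -0.0006 -0.0001]
 turn [-9.000e-04 -6.000e-04  9.999e-01]
top expected tip 337.6994537070952 229.667070541486 crop 250.79781482838075 358.668282165944
side expected tip 341.53670036446204 192.97047837804507 crop 306.14680145784814 311.8819135121803
```

View pics/top3.png

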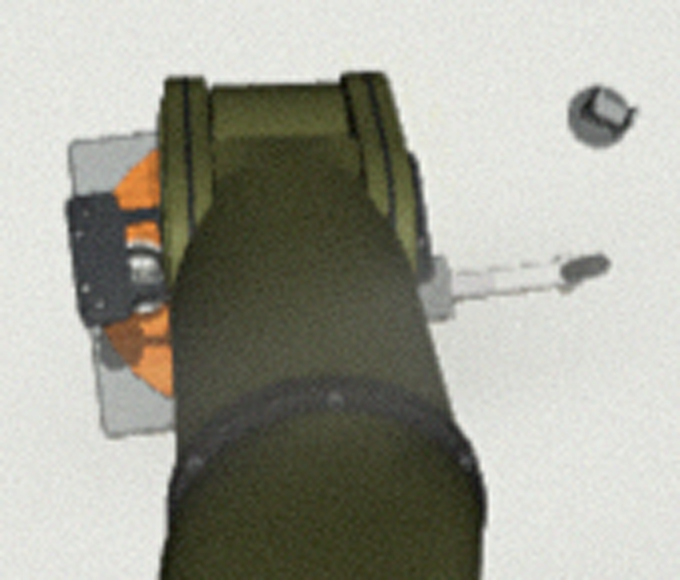

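View pics/side3.png

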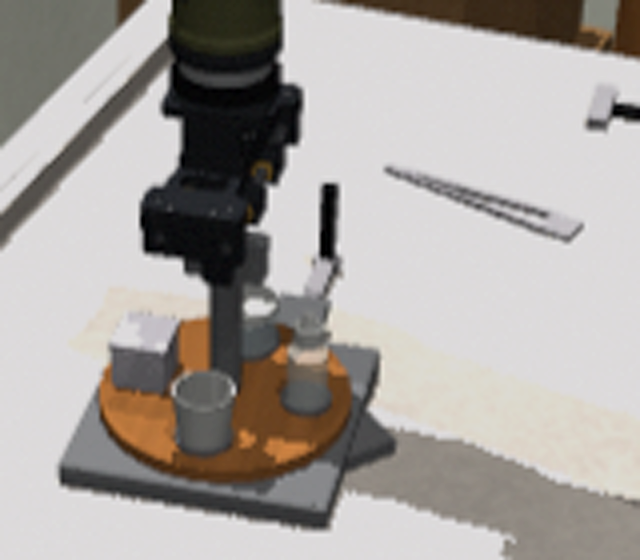

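The side view shows the bottle at the front-tab side, with its tip near (311,300). The post is still seated, and the top view also shows the leg fully out. I'll check the tip angle more closely.

```bash
python3 - <<'E'
from h import *
b=snapshot("side");x0,y0=325,180
A=cv2.convertScaleAbs(cv2.resize(b["img"][y0:y0+50,x0:x0+50],None,fx=12,fy=12,interpolation=cv2.INTER_CUBIC),alpha=1.4)
c=np.array([.5974,-.0382])
for d,col in((-6,(255,0,0)),(0,(0,255,0)),(6,(0,0,255))):
    th=np.radians(187.74+d);t=c+.062*np.array([np.cos(th),np.sin(th)])
    for z in(.115,.036):
        u,v=proj(b,[*t,z]);cv2.circle(A,(int((u-x0+.5)*12),int((v-y0+.5)*12)),4,col,-1)
cv2.imwrite("pics/z4.png",A)
E
```

```text
(no output)
```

View pics/z4.png

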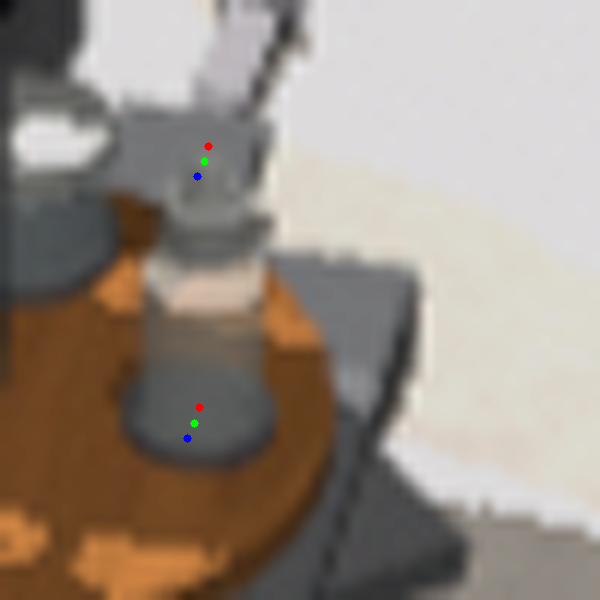

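The base-ellipse centre and the tip lie on the green "straight front" marks to within about 2°. That agrees with the gripper yaw of -82.3° (target -82.26°). The leg is seated and the knob is held, so I'm handing in.

```bash
python3 -c "
from plant import *
print(finish_job())"
```

```text
the job is handed in; nothing more can be done
None
```

I swung the leg out into its end detent, then turned the carousel until the dropper bottle faced the caddy's front to within about 2°. I handed the job in at about 11 s, still gripping the knob; the arm went nowhere near the ring, tweezers or holder.

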